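# Relieve a water filter and rock its cartridge free

## Task

The filter cartridge on the counter is due for a change. Take the orange service pin from its hole, push the recessed red relief button down with it for a good second to let the pressure off, and put the pin back fully home in its hole. Then grip the blue fin of the cartridge and rock it left and right, so that one side slips up past its catch while the other stays down and then the other side follows (a straight pull will not do), until both ports are out of their sockets, and finish still holding it upright and still just clear of them, about 2 cm above the sockets; leave the tumbler, mug and tea box where they are.

Things in the scene. Friction and masses are not known exactly. Their poses are not given: they have to be found in the camera images.
- filter_unit: White water filter unit fixed to the worktop, 176 x 176 mm, 62 mm high; dark deck at 60 mm. Origin: centre of its underside; z up, -x its front, +y its left. In the deck: 27 mm round sockets at (30, +22) and (30, -22) mm, 46 mm deep, button hole at (-50, +45), pin hole at (-50, -45). Steel spout (11 mm bar) rises at (64, -64) to 164 mm above the worktop and bends to the right (-y) to y = -138.
- cartridge: White and blue filter cartridge, 0.2 to 0.4 kg. Origin: centre of its underside, on the deck when seated; z up, +y towards its left port, axes as the unit's. Body 48 (x) x 76 (y) x 61 mm high; on it a blue fin 36 (x) x 14 (y) mm, from 61 to 96 mm above the origin: grip its flat sides across y. Below, two round ports at y = +22 and -22 mm, 18 mm thick, 18 mm long.
- fin (a point): centre of the grip fin, 84 mm above the cartridge's origin (12 mm below the fin's top)
- port_left (a point): point of the cartridge's underside above its left port (y = +22 mm); level with socket when seated. A sprung lip in each socket, 7 mm below the deck, catches a seal bead on the port: about 22 N (17 to 27 N) per port over its first 5 mm of rise, then the bead slips past and the port stays up. A straight pull works against both at once, 35 to 50 N
- port_right (a point): the same above the right port (y = -22 mm). Tilted left or right (about x), the cartridge pivots on its underside's far edge (y = 38 mm off centre): 0.15 rad lifts the near port 9 mm, the far one 2.5 mm; seated, about 0.18 rad is free
- cartridge_foot (a point): point midway between the lower ends of the two ports, 18 mm below the cartridge's origin
- socket (a point): point on the deck (60 mm above the worktop) midway between the two socket mouths; axes are the unit's
- service_pin: Service pin, 40 g, standing tip down in the pin hole: steel shaft 7 mm thick and 44 mm long, then an orange round collar 22 mm wide and 4 mm thick, then an orange square handle 14 x 14 mm up to 104 mm above the tip, flat sides along x and y. Origin: the tip; z runs up to the handle.
- pin_grip (a point): point in the pin's handle 88 mm above its tip, 16 mm below its top: where to grip it
- pin_hole (a point): centre of the mouth of the pin's parking hole in the deck (orange ring), 12 mm wide with a 1 mm chamfer, 46 mm deep; parked, the collar rests on the deck and the tip is 44 mm below this point
- relief_button (a joint): travel of the red relief button: 0 up, 0.005 m fully down; spring 2.5 N at the start, 6 N fully down; springs back when let go. 0.003 and more counts as pushed.
- button_top (a point): centre of the red button's top (12 mm wide), which moves with it; 7 mm below the deck when up
- button_mouth (a point): centre of the mouth of the button's hole in the deck (red ring), 14 mm wide
- tumbler: clear glass tumbler, 81 mm wide, 91 mm high, under the spout; origin at the centre of its underside
- mug: mug with dark upper and white lower half, 82 mm wide, 97 mm high, handle on its -y side; origin at the centre of its underside
- tea_box: black tea carton, 64 x 122 x 114 mm; origin at the centre of its underside
Things that resemble listed ones, but are neither listed nor needed, are in the scene too. Leave any green or pink look-alike of the cartridge alone.

How it is judged (in metres and radians):
On the way, in this order (a step that is already met when the one before it is completed fails the run):
1. the relief button is held down (3 mm or more) with the tip of the service pin for 0.7 s while the cartridge is still seated (value of joint relief_button above 0.003 m and distance between service_pin and button_top below 0.008 m and z of each of port_left, port_right in the frame of socket below 0.003 m), for 0.7 s.
2. the pin stands fully home in its hole again, let go, with the cartridge still seated (distance between service_pin and pin_hole below 0.052 m and z of service_pin in the frame of pin_hole below -0.036 m and angle between service_pin's own z axis and vertical below 0.15 rad and horizontal distance between service_pin and pin_hole below 0.008 m and z of each of port_left, port_right in the frame of socket below 0.003 m and contact force between the fingers and service_pin below 0.2 N), for 0.2 s.
3. the cartridge is rocked: one port has come up 6.5 mm or more while the other is still within 4 mm of seated (((z of port_left in the frame of socket above 0.0065 m and z of port_right in the frame of socket below 0.004 m) or (z of port_right in the frame of socket above 0.0065 m and z of port_left in the frame of socket below 0.004 m))), for 0.1 s.
4. the other side has followed: both ports are 8 mm or more up (z of each of port_left, port_right in the frame of socket above 0.008 m), for 0.1 s.
At the end, for the whole second after the job is handed in: The gripper holds the cartridge still, within 0.2 rad of upright, over its sockets (within 25 mm sideways), the lower ends of its ports 6 to 45 mm above the deck, nothing else carrying it; the service pin stands in its hole, tip at least 36 mm deep (z of cartridge_foot in the frame of socket between 0.006 and 0.045 m and horizontal distance between cartridge_foot and socket below 0.025 m and angle between cartridge's own z axis and vertical below 0.2 rad and contact force between the fingers and cartridge above 1 N and contact force between cartridge and filter_unit below 0.2 N and linear speed of cartridge below 0.02 m/s and distance between service_pin and pin_hole below 0.052 m and z of service_pin in the frame of pin_hole below -0.036 m and angle between service_pin's own z axis and vertical below 0.15 rad and horizontal distance between service_pin and pin_hole below 0.008 m); the arm keeps its last pose, push and grip.
It fails at once if the tumbler is pushed more than 2 cm or tipped (distance of tumbler from where it was at the start of the episode above 0.02 m or angle between tumbler's own z axis and vertical above 0.3 rad).
It fails at once if the mug is pushed more than 2 cm or tipped (distance of mug from where it was at the start of the episode above 0.02 m or angle between mug's own z axis and vertical above 0.3 rad).
It fails at once if the tea box is pushed more than 2 cm or tipped (distance of tea_box from where it was at the start of the episode above 0.02 m or angle between tea_box's own z axis and vertical above 0.3 rad).
It also fails if it takes over 54 s, if anything falls off the work surface, if the arm or the gripper's body presses on something with over 40 N, if the wrist force passes 120 N, or if a joint passes its speed limit or range.

## Robot

A 7-joint arm with a two-finger parallel gripper is mounted at the origin on a cart in front of the work surface, level with it; the furniture and walls round the work are solid. World frame = base frame: x ahead of the robot, y to its left, z up, the work surface at z = 0. Lengths are in m, angles in degrees, forces in N, time in s.
With the tool pointing down it reaches from about 0.35 to 0.775 m from the base axis. Payload 3.1 kg.
Tool frame: the origin (TCP) lies between the finger pads; the fingertips stand 8 mm ahead of it and the grasp point (between the pads) lies 11 mm behind it (bot.finger_overhang is the distance from the TCP to the fingertips, in m); z points along the fingers, y is the line along which they close (so a half turn about z gives the same grasp; the last joint's range is limited). The gripper opens to 85 mm and grips with 20 to 120 N. Pads are 22 mm wide; open, the fingers measure 114 mm over their backs; the gripper's body (76 mm by 85 mm) begins 54 mm behind the grasp point. The pads swing forward as they close: fully open they stand 13 mm farther back than shut.
Start: joints at [-69.826, 17.813, 0.802, 86.603, -0.252, 75.585, -1.558], TCP at [0.211, 0.508, 0.239] pointing down, gripper open.
Joint ranges: [-154.91, 154.91], [-16.99, 109.72], [-72.82, 74.43], [7.12, 147.25], [-82.49, 262.49], [11.32, 116.49], [-174.64, 174.64]. Speed limits (degrees/s): [159.86, 159.86, 180, 180, 180, 180, 180].

## Interface

Orientations are given as a 3x3 rotation matrix whose columns are the frame's x, y, z axes.
In Python, from cell import bot gives the robot as it stands.
- The arm moves only by the tool play_rows, never from a script. Its argument "targets" is a list of rows, each an object with "dp": the shift along the tool's x, y, z in mm, a list of three; "twist": the turn about the tool's z in degrees. A call has 1 to 12 rows; each row shifts and turns the commanded pose from where the row before left it, along the tool's axes as they then stand; what a row does not reach is not made up. A row lasts 1/12 s, in which the tool goes at most 41.7 mm and 7.16 degrees, less where a joint would pass 70% of its speed; a pose out of reach is approached as far as the arm can. A call is refused whole if a number of a shift passes 41.7 or a number of a turn 7.16, either way. A call with a gripper value outside its range is refused whole. "claw" is the opening, from 0 (shut) to 1 (fully open), set as the call begins (left out, the last holds). The fingers move at their own pace and stop on an object; "squeeze" is the grip in N (left out, the last holds). Time passes only in rows, so rows that do not move let the fingers close. It gives the time, the measured TCP pose, the force, the opening and the grip force at its end, in the units of the state.
- bot.observe(): the state, without advancing time (a new reading comes with each control period).
- bot.read_camera(name): name is "scene" or "top"; returns the picture (480x640x3 uint8, blue, green, red); there is no depth.
- bot.calibration(name): a dict with "fov_y" (degrees; the focal length in pixels is half the picture's height over the tangent of half this angle, whatever the lens; pixels are square), "cx", "cy" (the principal point, pixels), "rvec" (rotation vector, rad) and "tvec" (3), from world to camera coordinates, as OpenCV has them. Camera axes: x right, y down, z forward; pixel columns grow to the right and rows downward; lengths in m; the calibration is good to about 2 mm. A picture is of the moment at which its call begins. calibration takes no time and is no camera call.
- bot.finish_job(): hands the job in; it is judged then, once.
The state is a dict: "time_s": time; "joints": joint angles; "qvel": joint speeds; "joint_efforts": joint torques, N m; "tcp_pos": TCP position; "ee_rot": TCP orientation; "contact_force": force on the tool from outside, world axes, zero at the start; "ft_torque": the same for the moment, N m; "grip_width": finger opening in m; "grasp_force": force on a finger pad.
Only numpy, scipy, OpenCV 4.12 (cv2) and the standard library are available. Lean on these libraries where they do the work, as an engineer would, in place of code of your own. Each camera call takes 0.05 s, during which the arm holds its last target. There are 200 camera calls.

## Working session

There is one attempt and no reset: what is moved stays moved. The work goes in short steps, Python scripts to look and compute and a tool call to move; the robot and the scene stay as the last step left them, time stands still between calls to the robot, and variables do not carry over. Pictures are saved under pics/ and viewed, at most 10 in all, crops included, and the job is handed in when it is done.

Besides the shell and the picture viewer there is one more tool, called after "Emit:" by a JSON object that holds its "op" and its "data", one argument or row to a line. play_rows: Moves the arm, as the interface text tells. Its arguments: {"type":"object","properties":{"targets":{"type":"array"},"claw":{"type":"number"},"squeeze":{"type":"number"}},"required":["targets"]}

```bash
mkdir -p pics; ls
python3 - <<'E'
from cell import bot
import cv2
for n in("scene","top"):
    im=bot.read_camera(n); cv2.imwrite(f"pics/{n}0.png",im); print(n,bot.calibration(n))
s=bot.observe(); print(s)
E
```

```text
pics
scene {'fov_y': 49.71293820002359, 'cx': 319.58893404463566, 'cy': 240.626758084161, 'rvec': array([ 2.03819939, -0.87089408,  0.42344815]), 'tvec': array([-0.44461668,  0.31372235,  0.80309143])}
top {'fov_y': 51.61476155680788, 'cx': 318.30696927376283, 'cy': 235.0034944198406, 'rvec': array([ 2.11156984, -2.12905857,  0.18760999]), 'tvec': array([-0.05758379,  0.57633472,  1.16100331])}
{'time_s': 0.1, 'joints': array([-69.82710468,  17.85702676,   0.80193968,  86.68117149,
        -0.25269347,  75.58357797,  -1.5604834 ]), 'qvel': array([ 0.02300844, -0.1041643 , -0.00168772, -0.22940452,  0.08071422,
        0.02988813, -0.0551077 ]), 'joint_efforts': array([ 3.72115601e-04, -3.80857265e+01,  1.46614574e-01, -2.31243789e+01,
        1.24389434e-02,  8.09331512e-03,  4.23085737e-05]), 'tcp_pos': array([0.21077393, 0.50734017, 0.23832971]), 'ee_rot': array([[-9.23477533e-01,  3.83651814e-01, -7.29418096e-04],
       [ 3.83652499e-01,  9.23475449e-01, -1.96342749e-03],
       [-7.96728137e-05, -2.09302425e-03, -9.99997806e-01]]), 'contact_force': array([-0.14116387,  0.67509697,  0.39285608]), 'ft_torque': array([ 0.00365298, -0.00729248,  0.00155346]), 'grasp_force': 0.0, 'grip_width': 0.0854942144751907}
```

View pics/scene0.png

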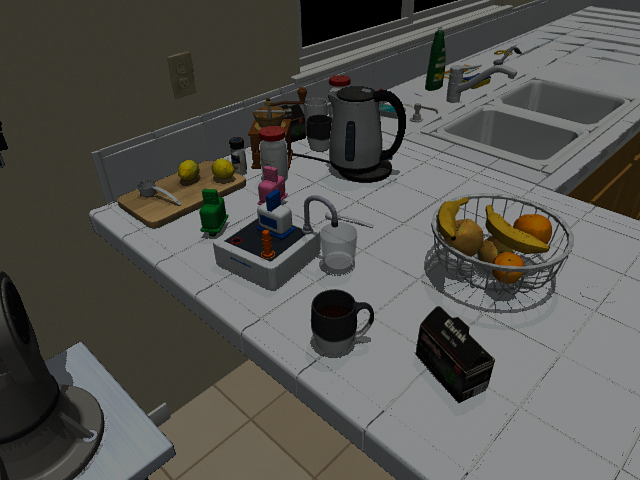

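View pics/top0.png

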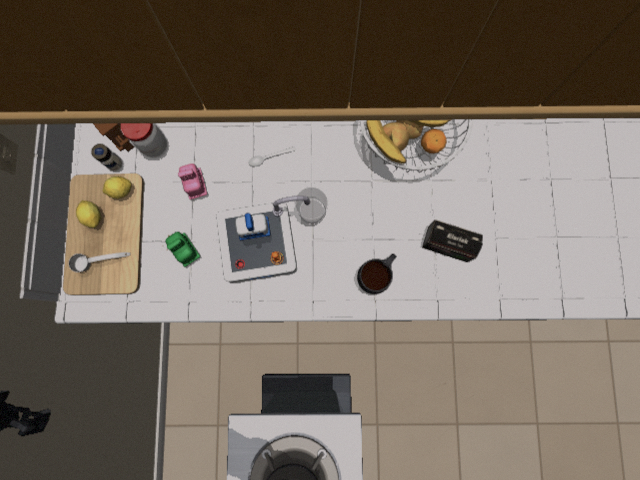

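```bash
cat > h.py <<'E'
import numpy as np, cv2
from cell import bot
def cam(n):
    c=bot.calibration(n); R=cv2.Rodrigues(np.array(c['rvec']))[0]; t=np.array(c['tvec']).ravel()
    f=240/np.tan(np.radians(c['fov_y']/2)); return R,t,f,c['cx'],c['cy']
def ray(n,u,v):
    R,t,f,cx,cy=cam(n); return -R.T@t, R.T@np.array([(u-cx)/f,(v-cy)/f,1])
def onplane(n,u,v,z):
    o,d=ray(n,u,v); return o+d*(z-o[2])/d[2]
def two(a,b):
    o1,d1=ray("top",*a); o2,d2=ray("scene",*b)
    s=np.linalg.lstsq(np.c_[d1,-d2],o2-o1,rcond=None)[0]
    p,q=o1+d1*s[0],o2+d2*s[1]; return (p+q)/2,np.linalg.norm(p-q)
def proj(n,P):
    R,t,f,cx,cy=cam(n); p=R@np.asarray(P)+t; return np.array([cx+f*p[0]/p[2],cy+f*p[1]/p[2]])
E
python3 - <<'E'
from h import *
roi={"top":(215,200,300,285),"scene":(205,180,330,290)}
for n in roi:
    im=cv2.imread(f"pics/{n}0.png"); x0,y0,x1,y1=roi[n]; h=cv2.cvtColor(im[y0:y1,x0:x1],cv2.COLOR_BGR2HSV)
    for nm,lo,hi in (("red",(0,150,60),(3,255,255)),("red2",(172,150,40),(180,255,255)),("orange",(4,150,60),(18,255,255)),("blue",(100,120,50),(125,255,255)),("dark",(90,0,20),(130,120,90))):
        k,l,st,ce=cv2.connectedComponentsWithStats(cv2.inRange(h,lo,hi))
        for i in range(1,k):
            if st[i,4]>=8: print(n,nm,(st[i,:4]+[x0,y0,0,0]).tolist(),st[i,4],(ce[i]+[x0,y0]).round(1))
    cv2.imwrite(f"pics/{n}c.png",cv2.resize(im[y0:y1,x0:x1],None,fx=5,fy=5,interpolation=cv2.INTER_CUBIC))
a=cv2.imread("pics/topc.png");b=cv2.imread("pics/scenec.png")
b=cv2.resize(b,(425,374));a=cv2.resize(a,(374,374));cv2.imwrite("pics/both.png",np.hstack([a,b]))
E
```

```text
top red [238, 262, 5, 5] 18 [239.7 263.8]
top orange [271, 252, 10, 10] 73 [275.5 256.6]
top blue [245, 214, 8, 15] 90 [248.5 220.9]
top blue [239, 217, 31, 23] 104 [257.  233.6]
top dark [226, 212, 55, 60] 1367 [249.9 242.8]
top dark [260, 220, 8, 15] 23 [265.3 228.8]
top dark [269, 275, 5, 2] 8 [271.  275.5]
top dark [258, 277, 4, 2] 8 [259.5 277.5]
top dark [252, 278, 5, 2] 8 [253.6 278.4]
scene red [235, 238, 7, 6] 10 [238.3 241.2]
scene orange [261, 230, 14, 28] 158 [266.2 244.4]
scene blue [266, 190, 13, 8] 51 [272.5 193.4]
scene blue [257, 226, 7, 5] 12 [259.7 228.1]
scene blue [270, 226, 25, 12] 65 [283.8 232.6]
scene blue [230, 257, 8, 4] 8 [233.5 258.5]
scene dark [266, 196, 64, 65] 893 [293.1 228.5]
scene dark [280, 200, 8, 5] 19 [283.3 202. ]
scene dark [257, 209, 12, 6] 21 [261.9 211.8]
scene dark [272, 214, 3, 6] 8 [273.2 216.8]
scene dark [224, 218, 43, 40] 692 [249.4 237.8]
scene dark [222, 222, 7, 8] 20 [224.8 225.6]
scene dark [205, 232, 16, 7] 49 [211.3 235.2]
scene dark [213, 233, 117, 57] 1766 [276.  264.5]
```

View pics/both.png

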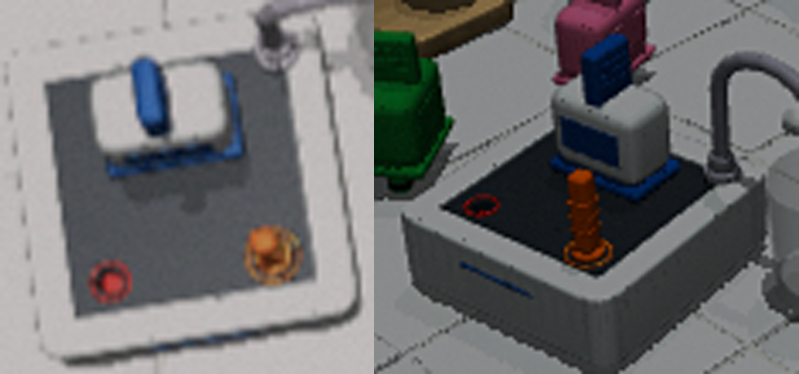

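Run:
```python
from h import *
T=lambda u,v:(215+u/4.4-.4,200+v/4.4-.4)
S=lambda u,v:(205+(u-374)/3.4-.4,180+v/3.4-.4)
P={}
for nm,a,b,z in (("btn",T(111,283),S(481,205),.06),("pinring",T(274,258),S(588,254),.06),("pintop",T(265,241),S(580,174),.12),("fintop",T(148,92),S(607,41),.156)):
    p,e=two(a,b); q=onplane("top",*a,z); r=onplane("scene",*b,z); P[nm]=q
    print(nm,p.round(4),"gap",e.round(4),"top",q.round(4),"scene",r.round(4))
for c in ((44,86),(75,317),(316,278)): print("deck corner",onplane("top",*T(*c),.06).round(4))
for c in ((53,360),(356,313)): print("outer corner",onplane("top",*T(*c),.062).round(4))
d=P["btn"]-P["pinring"]; print("len",np.linalg.norm(d),"yaw",np.degrees(np.arctan2(-d[0],d[1])))
```

```text
btn [0.5055 0.1265 0.063 ] gap 0.0011 top [0.5054 0.1273 0.06  ] scene [0.5084 0.1299 0.06  ]
pinring [0.5188 0.0375 0.0614] gap 0.0014 top [0.5184 0.038  0.06  ] scene [0.5206 0.0387 0.06  ]
pintop [0.519  0.037  0.1213] gap 0.0004 top [0.519  0.0372 0.12  ] scene [0.5204 0.0385 0.12  ]
fintop [0.5917 0.0928 0.16  ] gap 0.0032 top [0.5912 0.0943 0.156 ] scene [0.5976 0.0976 0.156 ]
deck corner [0.6162 0.1671 0.06  ]
deck corner [0.4869 0.1466 0.06  ]
deck corner [0.5072 0.0149 0.06  ]
outer corner [0.4633 0.1576 0.062 ]
outer corner [ 0.4875 -0.0071  0.062 ]
len 0.09019364545404934 yaw 8.310361770390923
```

Emit:
{"op": "play_rows", "data": {
  "targets": [
    {"dp": [0, 0, 0], "twist": -6.2},
    {"dp": [0, 0, 0], "twist": -6.2},
    {"dp": [0, 0, 0], "twist": -6.2},
    {"dp": [0, 0, 0], "twist": -6.2},
    {"dp": [0, 0, 0], "twist": -6.2},
    {"dp": [-8, -17, 0], "twist": 0},
    {"dp": [-16, -34, 0], "twist": 0},
    {"dp": [-16, -34, 0], "twist": 0},
    {"dp": [-16, -34, 0], "twist": 0},
    {"dp": [-16, -34, 0], "twist": 0},
    {"dp": [-16, -34, 0], "twist": 0},
    {"dp": [-16, -34, 0], "twist": 0}
  ],
  "claw": 0.6
}}

```text
time_s: 1.1
tcp_pos: [0.3467, 0.3026, 0.2389]
ee_rot: [[-0.989, -0.147, -0.001], [-0.147, 0.989, -0.0], [0.001, -0.0, -1.0]]
contact_force: [0.7, 0.2, 0.1]
grip_width: 0.0511
grasp_force: 0.0
```

Emit:
{"op": "play_rows", "data": {
  "targets": [
    {"dp": [-16, -34, 0], "twist": 0},
    {"dp": [-16, -34, 0], "twist": 0},
    {"dp": [-16, -34, 0], "twist": 0},
    {"dp": [-16, -34, 0], "twist": 0},
    {"dp": [-16, -34, 0], "twist": 0},
    {"dp": [-16, -34, 0], "twist": 0},
    {"dp": [-16, -34, 0], "twist": 0},
    {"dp": [-12, -34, 0], "twist": 0},
    {"dp": [0, -17, 10], "twist": 0},
    {"dp": [0, 0, 0], "twist": 0},
    {"dp": [0, 0, 0], "twist": 0},
    {"dp": [0, 0, 0], "twist": 0}
  ]
}}

```text
time_s: 2.1
tcp_pos: [0.5109, 0.0383, 0.2289]
ee_rot: [[-0.989, -0.148, -0.001], [-0.148, 0.989, 0.001], [0.001, 0.001, -1.0]]
contact_force: [0.0, 1.0, -0.0]
grip_width: 0.0514
grasp_force: 0.0
```

Emit:
{"op": "play_rows", "data": {
  "targets": [
    {"dp": [-8, -2, 0], "twist": 0},
    {"dp": [0, 0, 25], "twist": 0},
    {"dp": [0, 0, 25], "twist": 0},
    {"dp": [0, 0, 25], "twist": 0},
    {"dp": [0, 0, 20], "twist": 0},
    {"dp": [0, 0, 15], "twist": 0},
    {"dp": [0, 0, 12], "twist": 0},
    {"dp": [0, 0, 9], "twist": 0},
    {"dp": [0, 0, 5], "twist": 0},
    {"dp": [0, 0, 0], "twist": 0},
    {"dp": [0, 0, 0], "twist": 0},
    {"dp": [0, 0, 0], "twist": 0}
  ]
}}

```text
time_s: 3.1
tcp_pos: [0.5206, 0.0364, 0.0942]
ee_rot: [[-0.989, -0.147, 0.002], [-0.147, 0.989, 0.0], [-0.002, 0.0, -1.0]]
contact_force: [-0.6, 0.1, 0.4]
grip_width: 0.051
grasp_force: 0.0
```

Run:
```python
from h import *
t=bot.read_camera("top")[190:300,205:315]; s=bot.read_camera("scene")[180:290,205:330]
cv2.imwrite("pics/g1.png",np.hstack([cv2.resize(t,(374,374),interpolation=2),cv2.resize(s,(425,374),interpolation=2)]))
print(bot.observe()['tcp_pos'])
```

```text
[0.52043206 0.0362281  0.09424766]
```

View pics/g1.png

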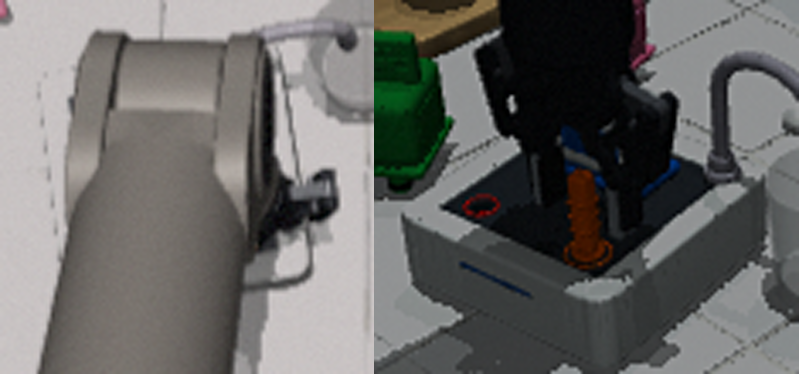

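Emit:
{"op": "play_rows", "data": {
  "targets": [
    {"dp": [0, 0, 0], "twist": 0},
    {"dp": [0, 0, 0], "twist": 0},
    {"dp": [0, 0, 0], "twist": 0},
    {"dp": [0, 0, 0], "twist": 0},
    {"dp": [0, 0, 0], "twist": 0},
    {"dp": [0, 0, 0], "twist": 0},
    {"dp": [0, 0, 0], "twist": 0},
    {"dp": [0, 0, 0], "twist": 0}
  ],
  "claw": 0,
  "squeeze": 50
}}

```text
time_s: 3.87
tcp_pos: [0.5195, 0.0367, 0.0934]
ee_rot: [[-0.989, -0.147, -0.0], [-0.147, 0.989, 0.001], [0.0, 0.001, -1.0]]
contact_force: [-0.9, 2.6, 2.7]
grip_width: 0.0131
grasp_force: 49.4
```

Emit:
{"op": "play_rows", "data": {
  "targets": [
    {"dp": [0, 0, -4], "twist": 0},
    {"dp": [0, 0, -8], "twist": 0},
    {"dp": [0, 0, -12], "twist": 0},
    {"dp": [0, 0, -12], "twist": 0},
    {"dp": [0, 0, -12], "twist": 0},
    {"dp": [0, 0, -8], "twist": 0},
    {"dp": [0, 0, -4], "twist": 0},
    {"dp": [0, 0, 0], "twist": 0},
    {"dp": [0, 0, 0], "twist": 0}
  ]
}}

```text
time_s: 4.62
tcp_pos: [0.5196, 0.0356, 0.1533]
ee_rot: [[-0.989, -0.146, 0.0], [-0.146, 0.989, -0.0], [-0.0, -0.0, -1.0]]
contact_force: [0.2, -0.4, -0.8]
grip_width: 0.013
grasp_force: 49.1
```

Emit:
{"op": "play_rows", "data": {
  "targets": [
    {"dp": [0, 7, 0], "twist": 0},
    {"dp": [0, 15, 0], "twist": 0},
    {"dp": [0, 20, 0], "twist": 0},
    {"dp": [0, 20, 0], "twist": 0},
    {"dp": [0, 15, 0], "twist": 0},
    {"dp": [0, 9, 0], "twist": 0},
    {"dp": [0, 5, 0], "twist": 0},
    {"dp": [0, 0, 0], "twist": 0},
    {"dp": [0, 0, 0], "twist": 0},
    {"dp": [0, 0, 0], "twist": 0}
  ]
}}

```text
time_s: 5.45
tcp_pos: [0.5065, 0.1246, 0.1532]
ee_rot: [[-0.989, -0.145, 0.0], [-0.145, 0.989, -0.001], [0.0, -0.001, -1.0]]
contact_force: [-0.1, 1.2, -0.7]
grip_width: 0.0134
grasp_force: 49.1
```

Run:
```python
from h import *
s=bot.read_camera("scene")[180:290,205:330]
cv2.imwrite("pics/g2.png",cv2.resize(s,(625,550),interpolation=2))
o=bot.observe();print(o['tcp_pos'],o['contact_force'],o['grip_width'])
```

```text
[0.50652638 0.12455511 0.15329164] [ 0.15859401  0.37533638 -1.01691309] 0.01299121127322822
```

View pics/g2.png

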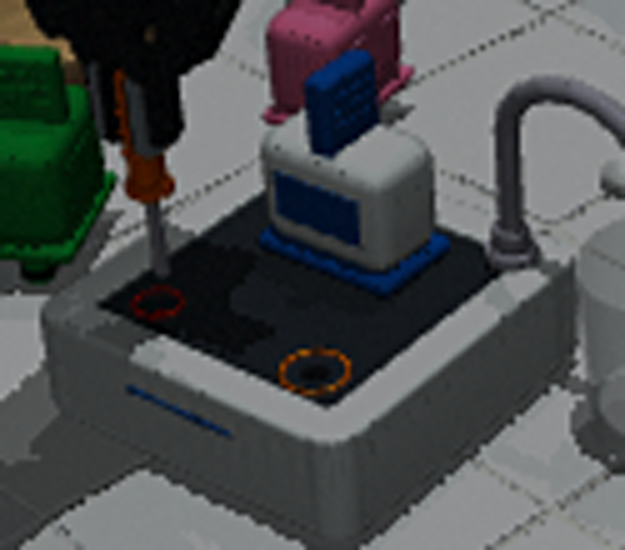

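Run:
```python
from h import *
f=lambda u,v:(205+u/5-.4,180+v/5-.4)
print("tip",onplane("scene",*f(163,274),.076)); print("btn",onplane("scene",*f(158,303),.06)); print("hole",onplane("scene",*f(315,371),.06))
print("collar bottom", onplane("scene",*f(153,199),.12))
for z in (.076,.12): print(proj("scene",[.5065,.1246,z]))
im=cv2.imread("pics/g2.png");h=cv2.cvtColor(im,cv2.COLOR_BGR2HSV)
for nm,m,(x0,y0,x1,y1) in (("red",cv2.inRange(h,(0,120,60),(5,255,255))|cv2.inRange(h,(172,120,60),(180,255,255)),(120,280,195,330)),("or",cv2.inRange(h,(8,150,80),(25,255,255)),(265,335,365,405))):
    p=cv2.findNonZero(m[y0:y1,x0:x1]); e=cv2.fitEllipse(cv2.convexHull(p)); c=np.array(e[0])+[x0,y0]; print(nm,c,e[1],onplane("scene",*f(*c),.06))
```

```text
tip [0.5101085  0.12510578 0.076     ]
btn [0.50790455 0.12874462 0.06      ]
hole [0.52185923 0.03996284 0.06      ]
collar bottom [0.50553704 0.11805979 0.12      ]
[236.02905813 235.18372595]
[233.64694626 218.08786018]
red [156.67592239 302.76358414] (33.904563903808594, 46.56276321411133) [0.50762154 0.12931857 0.06      ]
or [314.61490631 370.66867828] (47.10952377319336, 73.18204498291016) [0.52190292 0.04026066 0.06      ]
```

Emit:
{"op": "play_rows", "data": {
  "targets": [
    {"dp": [0.5, 3, 5], "twist": 0},
    {"dp": [0, 0.5, 5], "twist": 0},
    {"dp": [0, 0, 3], "twist": 0},
    {"dp": [0, 0, 0], "twist": 0},
    {"dp": [0, 0, 0], "twist": 0}
  ]
}}

```text
time_s: 5.92
tcp_pos: [0.5049, 0.1293, 0.1398]
ee_rot: [[-0.989, -0.147, -0.001], [-0.147, 0.989, -0.0], [0.001, -0.0, -1.0]]
contact_force: [-0.1, 0.3, -1.1]
grip_width: 0.0131
grasp_force: 49.1
```

Run:
```python
from h import *
s=bot.read_camera("scene")[205:260,205:280]
cv2.imwrite("pics/g3.png",cv2.resize(s,(750,550),interpolation=2))
o=bot.observe();print(o['tcp_pos'],o['contact_force'],o['grip_width'])
```

```text
[0.50518685 0.12939769 0.14013545] [-0.01371596 -0.17434001  0.12110945] 0.013233771092581925
```

View pics/g3.png

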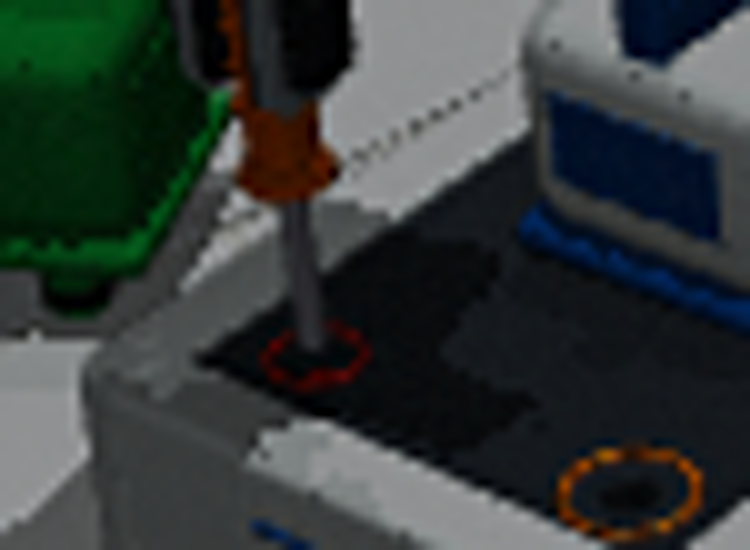

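Emit:
{"op": "play_rows", "data": {
  "targets": [
    {"dp": [0, 0, 4], "twist": 0},
    {"dp": [0, 0, 4], "twist": 0},
    {"dp": [0, 0, 3], "twist": 0},
    {"dp": [0, 0, 3], "twist": 0},
    {"dp": [0, 0, 2], "twist": 0},
    {"dp": [0, 0, 1], "twist": 0},
    {"dp": [0, 0, 0], "twist": 0},
    {"dp": [0, 0, 0], "twist": 0}
  ]
}}

```text
time_s: 6.63
tcp_pos: [0.5056, 0.1296, 0.125]
ee_rot: [[-0.989, -0.147, 0.001], [-0.147, 0.989, 0.001], [-0.001, 0.001, -1.0]]
contact_force: [-3.1, -0.7, 10.2]
grip_width: 0.0135
grasp_force: 50.8
```

Emit:
{"op": "play_rows", "data": {
  "targets": [
    {"dp": [0, 0, 0], "twist": 0},
    {"dp": [0, 0, 0], "twist": 0},
    {"dp": [0, 0, 0], "twist": 0},
    {"dp": [0, 0, 0], "twist": 0},
    {"dp": [0, 0, 0], "twist": 0},
    {"dp": [0, 0, 0], "twist": 0},
    {"dp": [0, 0, 0], "twist": 0},
    {"dp": [0, 0, 0], "twist": 0},
    {"dp": [0, 0, 0], "twist": 0},
    {"dp": [0, 0, 0], "twist": 0},
    {"dp": [0, 0, 0], "twist": 0},
    {"dp": [0, 0, 0], "twist": 0}
  ]
}}

```text
time_s: 7.63
tcp_pos: [0.5056, 0.1296, 0.125]
ee_rot: [[-0.989, -0.147, 0.001], [-0.147, 0.989, 0.001], [-0.001, 0.001, -1.0]]
contact_force: [-3.0, -0.6, 9.6]
grip_width: 0.0136
grasp_force: 50.8
```

Emit:
{"op": "play_rows", "data": {
  "targets": [
    {"dp": [0, 0, -6], "twist": 0},
    {"dp": [0, 0, -9], "twist": 0},
    {"dp": [0, 0, -8], "twist": 0},
    {"dp": [0, 0, -2], "twist": 0},
    {"dp": [0, 0, 0], "twist": 0},
    {"dp": [0, 0, 0], "twist": 0}
  ]
}}

```text
time_s: 8.13
tcp_pos: [0.5051, 0.1295, 0.1481]
ee_rot: [[-0.989, -0.147, -0.0], [-0.147, 0.989, -0.0], [0.0, -0.0, -1.0]]
contact_force: [0.5, -0.6, -0.7]
grip_width: 0.0134
grasp_force: 49.3
```

Emit:
{"op": "play_rows", "data": {
  "targets": [
    {"dp": [0, -7, 0], "twist": 0},
    {"dp": [0, -15, 0], "twist": 0},
    {"dp": [0, -20, 0], "twist": 0},
    {"dp": [0, -20, 0], "twist": 0},
    {"dp": [0, -15, 0], "twist": 0},
    {"dp": [0, -9, 0], "twist": 0},
    {"dp": [0, -4, 0], "twist": 0},
    {"dp": [0, 0, 4], "twist": 0},
    {"dp": [0, 0, 0], "twist": 0},
    {"dp": [0, 0, 0], "twist": 0},
    {"dp": [0, 0, 0], "twist": 0}
  ]
}}

```text
time_s: 9.05
tcp_pos: [0.5182, 0.042, 0.1441]
ee_rot: [[-0.989, -0.149, -0.001], [-0.149, 0.989, 0.001], [0.0, 0.001, -1.0]]
contact_force: [-0.0, -0.6, -0.2]
grip_width: 0.0134
grasp_force: 49.3
```

Run:
```python
from h import *
s=bot.read_camera("scene")[205:260,225:300]
cv2.imwrite("pics/g4.png",cv2.resize(s,(750,550),interpolation=2))
o=bot.observe();print(o['tcp_pos'],o['contact_force'],o['grip_width'])
```

```text
[0.51830428 0.04174659 0.14417448] [-0.12227367  0.60533173  0.61156647] 0.013111984542689376
```

View pics/g4.png

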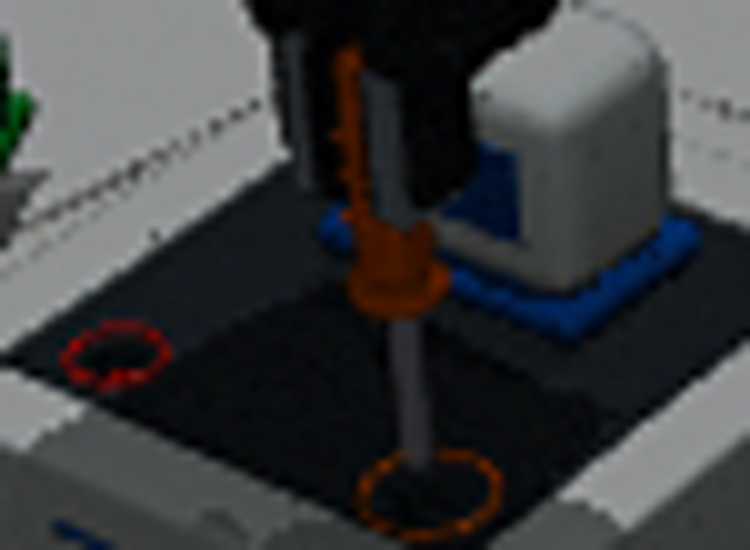

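Emit:
{"op": "play_rows", "data": {
  "targets": [
    {"dp": [0, -2.3, 0], "twist": 0},
    {"dp": [0, 0, 3], "twist": 0},
    {"dp": [0, 0, 4], "twist": 0},
    {"dp": [0, 0, 4], "twist": 0},
    {"dp": [0, 0, 4], "twist": 0},
    {"dp": [0, 0, 0], "twist": 0},
    {"dp": [0, 0, 0], "twist": 0}
  ]
}}

```text
time_s: 9.68
tcp_pos: [0.5184, 0.0382, 0.1288]
ee_rot: [[-0.989, -0.147, -0.001], [-0.147, 0.989, -0.0], [0.001, 0.0, -1.0]]
contact_force: [-0.6, 0.8, -0.7]
grip_width: 0.0134
grasp_force: 49.3
```

Emit:
{"op": "play_rows", "data": {
  "targets": [
    {"dp": [0, 0, 5], "twist": 0},
    {"dp": [0, 0, 7], "twist": 0},
    {"dp": [0, 0, 7], "twist": 0},
    {"dp": [0, 0, 7], "twist": 0},
    {"dp": [0, 0, 5], "twist": 0},
    {"dp": [0, 0, 3], "twist": 0},
    {"dp": [0, 0, 1], "twist": 0},
    {"dp": [0, 0, 0], "twist": 0},
    {"dp": [0, 0, 0], "twist": 0}
  ]
}}

```text
time_s: 10.43
tcp_pos: [0.5191, 0.0382, 0.0945]
ee_rot: [[-0.989, -0.147, 0.001], [-0.147, 0.989, 0.0], [-0.001, -0.0, -1.0]]
contact_force: [0.7, 0.3, -0.6]
grip_width: 0.013
grasp_force: 49.3
```

Not yet touching; open and the pin drops the last millimetre; then wait and lift off.

Emit:
{"op": "play_rows", "data": {
  "targets": [
    {"dp": [0, 0, 1], "twist": 0},
    {"dp": [0, 0, 0.5], "twist": 0},
    {"dp": [0, 0, 0], "twist": 0},
    {"dp": [0, 0, 0], "twist": 0}
  ]
}}

```text
time_s: 10.77
tcp_pos: [0.5194, 0.0383, 0.0934]
ee_rot: [[-0.989, -0.147, 0.001], [-0.147, 0.989, 0.0], [-0.001, 0.0, -1.0]]
contact_force: [0.0, -0.1, 3.2]
grip_width: 0.0135
grasp_force: 49.6
```

Emit:
{"op": "play_rows", "data": {
  "targets": [
    {"dp": [0, 0, 0], "twist": 0},
    {"dp": [0, 0, 0], "twist": 0},
    {"dp": [0, 0, 0], "twist": 0},
    {"dp": [0, 0, 0], "twist": 0},
    {"dp": [0, 0, 0], "twist": 0},
    {"dp": [0, 0, 0], "twist": 0},
    {"dp": [0, 0, 0], "twist": 0},
    {"dp": [0, 0, 0], "twist": 0},
    {"dp": [0, 0, 0], "twist": 0}
  ],
  "claw": 0.6
}}

```text
time_s: 11.52
tcp_pos: [0.5188, 0.0382, 0.0928]
ee_rot: [[-0.989, -0.147, -0.0], [-0.147, 0.989, 0.0], [0.0, 0.0, -1.0]]
contact_force: [0.4, -0.9, 0.7]
grip_width: 0.0513
grasp_force: 0.0
```

Emit:
{"op": "play_rows", "data": {
  "targets": [
    {"dp": [0, 0, -8], "twist": 0},
    {"dp": [0, 0, -20], "twist": 0},
    {"dp": [0, 0, -25], "twist": 0},
    {"dp": [0, 0, -25], "twist": 0},
    {"dp": [0, 0, -25], "twist": 0},
    {"dp": [0, 0, -12], "twist": 0},
    {"dp": [0, 0, 0], "twist": 0},
    {"dp": [0, 0, 0], "twist": 0}
  ]
}}

```text
time_s: 12.18
tcp_pos: [0.5192, 0.0382, 0.2086]
ee_rot: [[-0.989, -0.147, 0.002], [-0.147, 0.989, 0.0], [-0.002, 0.0, -1.0]]
contact_force: [0.3, -0.1, -1.0]
grip_width: 0.0515
grasp_force: 0.0
```

Run:
```python
from h import *
s=bot.read_camera("scene")[180:290,205:330]
cv2.imwrite("pics/g5.png",cv2.resize(s,(625,550),interpolation=2))
o=bot.observe();print(o['tcp_pos'],o['contact_force'],o['grip_width'])
```

```text
[0.51829799 0.03822386 0.20738448] [ 0.43913999  0.30706881 -0.60145008] 0.0510125114062226
```

View pics/g5.png

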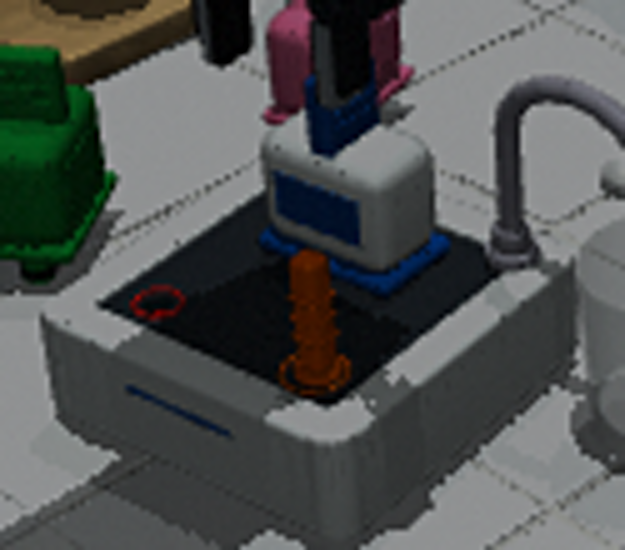

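Emit:
{"op": "play_rows", "data": {
  "targets": [
    {"dp": [-10, 6, 0], "twist": 0},
    {"dp": [-20, 11, 0], "twist": 0},
    {"dp": [-25, 14, 0], "twist": 0},
    {"dp": [-17, 10, 0], "twist": 0},
    {"dp": [-8, 4, 0], "twist": 0},
    {"dp": [0, 0, 15], "twist": 0},
    {"dp": [0, 0, 20], "twist": 0},
    {"dp": [0, 0, 20], "twist": 0},
    {"dp": [0, 0, 12], "twist": 0},
    {"dp": [0, 0, 4], "twist": 0},
    {"dp": [0, 0, 0], "twist": 0},
    {"dp": [0, 0, 0], "twist": 0}
  ]
}}

```text
time_s: 13.23
tcp_pos: [0.5911, 0.094, 0.1368]
ee_rot: [[-0.989, -0.146, -0.001], [-0.146, 0.989, -0.0], [0.001, -0.0, -1.0]]
contact_force: [0.4, 0.0, 1.0]
grip_width: 0.0515
grasp_force: 0.0
```

Run:
```python
from h import *
s=bot.read_camera("scene")[170:280,205:330]
cv2.imwrite("pics/g6.png",cv2.resize(s,(625,550),interpolation=2))
o=bot.observe();print(o['tcp_pos'],o['contact_force'],o['grip_width'])
```

```text
[0.5917218  0.09419663 0.13751523] [ 0.83921559 -0.38412988 -0.42490593] 0.05098737802837977
```

View pics/g6.png

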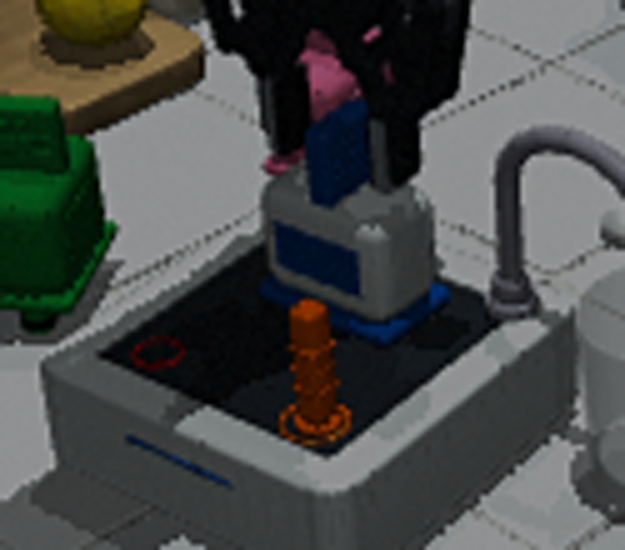

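Emit:
{"op": "play_rows", "data": {
  "targets": [
    {"dp": [0, 0, 0], "twist": 0},
    {"dp": [0, 0, 0], "twist": 0},
    {"dp": [0, 0, 0], "twist": 0},
    {"dp": [0, 0, 0], "twist": 0},
    {"dp": [0, 0, 0], "twist": 0},
    {"dp": [0, 0, 0], "twist": 0},
    {"dp": [0, 0, 0], "twist": 0},
    {"dp": [0, 0, 0], "twist": 0}
  ],
  "claw": 0,
  "squeeze": 30
}}

```text
time_s: 13.95
tcp_pos: [0.5918, 0.0962, 0.1378]
ee_rot: [[-0.989, -0.148, 0.002], [-0.148, 0.989, 0.002], [-0.002, 0.002, -1.0]]
contact_force: [-1.4, 4.8, 5.9]
grip_width: 0.013
grasp_force: 33.4
```

Emit:
{"op": "play_rows", "data": {
  "targets": [
    {"dp": [0, 2, -0.5], "twist": 0},
    {"dp": [0, 2, -1], "twist": 0},
    {"dp": [0, 2, -1], "twist": 0},
    {"dp": [0, 2, -1], "twist": 0},
    {"dp": [0, 2, -1], "twist": 0},
    {"dp": [0, 0, 0], "twist": 0},
    {"dp": [0, 0, 0], "twist": 0}
  ]
}}

```text
time_s: 14.53
tcp_pos: [0.5906, 0.0976, 0.1385]
ee_rot: [[-0.99, -0.143, -0.0], [-0.143, 0.99, -0.01], [0.001, -0.01, -1.0]]
contact_force: [5.5, -4.6, -10.7]
grip_width: 0.0134
grasp_force: 31.3
```

Emit:
{"op": "play_rows", "data": {
  "targets": [
    {"dp": [0, 2, -0.5], "twist": 0},
    {"dp": [0, 2, -0.5], "twist": 0},
    {"dp": [0, 2, -0.5], "twist": 0},
    {"dp": [0, 0, 0], "twist": 0},
    {"dp": [0, 0, 0], "twist": 0}
  ]
}}

```text
time_s: 14.95
tcp_pos: [0.59, 0.0989, 0.1391]
ee_rot: [[-0.99, -0.14, -0.0], [-0.14, 0.99, -0.016], [0.003, -0.016, -1.0]]
contact_force: [7.0, -10.2, -12.2]
grip_width: 0.0135
grasp_force: 31.8
```

Emit:
{"op": "play_rows", "data": {
  "targets": [
    {"dp": [0, 1.5, 0], "twist": 0},
    {"dp": [0, 1.5, 0], "twist": 0},
    {"dp": [0, 0, 0], "twist": 0},
    {"dp": [0, 0, 0], "twist": 0}
  ]
}}

```text
time_s: 15.28
tcp_pos: [0.5898, 0.1001, 0.1395]
ee_rot: [[-0.99, -0.139, -0.0], [-0.139, 0.99, -0.018], [0.003, -0.018, -1.0]]
contact_force: [6.8, -11.3, -10.9]
grip_width: 0.0136
grasp_force: 35.4
```

Emit:
{"op": "play_rows", "data": {
  "targets": [
    {"dp": [0, 1.5, 0], "twist": 0},
    {"dp": [0, 1.5, 0], "twist": 0},
    {"dp": [0, 1.5, 0], "twist": 0},
    {"dp": [0, 0, 0], "twist": 0},
    {"dp": [0, 0, 0], "twist": 0}
  ]
}}

```text
time_s: 15.7
tcp_pos: [0.5898, 0.1008, 0.1397]
ee_rot: [[-0.991, -0.136, 0.001], [-0.136, 0.99, -0.023], [0.002, -0.023, -1.0]]
contact_force: [7.0, -16.9, -10.2]
grip_width: 0.0136
grasp_force: 36.5
```

Emit:
{"op": "play_rows", "data": {
  "targets": [
    {"dp": [0, 0, 0], "twist": 0},
    {"dp": [0, 0, 0], "twist": 0},
    {"dp": [0, 0, 0], "twist": 0}
  ],
  "squeeze": 20
}}

```text
time_s: 15.95
tcp_pos: [0.5898, 0.1008, 0.1397]
ee_rot: [[-0.991, -0.136, 0.001], [-0.136, 0.99, -0.023], [0.002, -0.023, -1.0]]
contact_force: [7.1, -16.2, -10.7]
grip_width: 0.0132
grasp_force: 36.6
```

Run:
```python
from h import *
o=bot.observe();print({k:np.round(o[k],3) for k in ('tcp_pos','contact_force','ft_torque','grip_width','joint_efforts')})
```

```text
{'tcp_pos': array([0.59 , 0.101, 0.14 ]), 'contact_force': array([  7.055, -16.201, -10.692]), 'ft_torque': array([-4.04 , -1.774,  0.335]), 'grip_width': np.float64(0.013), 'joint_efforts': array([ -9.844, -49.591,  -5.568, -23.817,  -5.93 ,   2.163,  -0.302])}
```

Emit:
{"op": "play_rows", "data": {
  "targets": [
    {"dp": [0, 1.5, 0], "twist": 0},
    {"dp": [0, 1.5, 0], "twist": 0},
    {"dp": [0, 1.5, 0], "twist": 0},
    {"dp": [0, 0, 0], "twist": 0},
    {"dp": [0, 0, 0], "twist": 0}
  ]
}}

```text
time_s: 16.37
tcp_pos: [0.5893, 0.1038, 0.1406]
ee_rot: [[-0.991, -0.135, 0.001], [-0.135, 0.99, -0.025], [0.002, -0.025, -1.0]]
contact_force: [4.7, -16.5, -5.8]
grip_width: 0.0137
grasp_force: 48.9
```

Emit:
{"op": "play_rows", "data": {
  "targets": [
    {"dp": [0, 1.5, -0.3], "twist": 0},
    {"dp": [0, 1.5, -0.3], "twist": 0},
    {"dp": [0, 0, 0], "twist": 0},
    {"dp": [0, 0, 0], "twist": 0},
    {"dp": [0, 0, 0], "twist": 0}
  ]
}}

```text
time_s: 16.78
tcp_pos: [0.589, 0.1057, 0.1412]
ee_rot: [[-0.991, -0.135, 0.001], [-0.135, 0.991, -0.027], [0.002, -0.027, -1.0]]
contact_force: [5.3, -17.2, -6.6]
grip_width: 0.0135
grasp_force: 56.3
```

Emit:
{"op": "play_rows", "data": {
  "targets": [
    {"dp": [0, 1.5, -0.3], "twist": 0},
    {"dp": [0, 1.5, -0.3], "twist": 0},
    {"dp": [0, 1, 0], "twist": 0},
    {"dp": [0, 0, 0], "twist": 0},
    {"dp": [0, 0, 0], "twist": 0}
  ]
}}

```text
time_s: 17.2
tcp_pos: [0.5887, 0.1075, 0.1416]
ee_rot: [[-0.991, -0.134, 0.001], [-0.134, 0.991, -0.03], [0.003, -0.03, -1.0]]
contact_force: [6.2, -19.5, -7.3]
grip_width: 0.0136
grasp_force: 62.4
```

Run:
```python
from h import *
a=cv2.imread("pics/g6.png"); s=bot.read_camera("scene")[170:280,205:330]; b=cv2.resize(s,(625,550),interpolation=2)
cv2.imwrite("pics/g7.png",b)
g=[cv2.cvtColor(i,cv2.COLOR_BGR2GRAY) for i in(a,b)]
# label corners, skirt corners (zoomed px)
pts=np.float32([[272,222],[360,252],[358,297],[447,292],[370,340],[275,270],[435,215]])[:,None]
q,st,er=cv2.calcOpticalFlowPyrLK(g[0],g[1],pts,None,winSize=(31,31),maxLevel=3)
ux=np.array([.989,.147,0]);uy=np.array([-.147,.989,0]);uz=np.array([0,0,1.])
C=np.array([.5188,.0385,.06])+80*.001*ux+45*.001*uy
def W(x,y,z):return C+(x*ux+y*uy+z*uz)/1000
def rot(p,th): # lean left about edge y=+38
    y,z=p[1]-38,p[2]; return (p[0],38+y*np.cos(th)+z*np.sin(th)*1, -y*np.sin(th)+z*np.cos(th))
for p0,p1,e in zip(pts[:,0],q[:,0],er[:,0]): print(p0,(p1-p0).round(1),e)
for nm,p in (("front right bottom",(-24,-38,5)),("front left bottom",(-24,38,5)),("front mid",(-24,0,30)),("back right bot",(24,-38,3))):
    print(nm,((proj("scene",W(*p))-[205,170])*5).round(),*[((proj("scene",W(*rot(p,t)))-proj("scene",W(*p)))*5).round(1) for t in (.08,.13)])
```

```text
[272. 222.] [-13.8  -9.6] 6.2591376
[360. 252.] [-15.5 -14.8] 2.7932167
[358. 297.] [-12.4 -13.5] 3.2186198
[447. 292.] [-15.1  -9.3] 9.925566
[370. 340.] [-16.  -14.4] 5.8169227
[275. 270.] [-9.2 -5.2] 2.983806
[435. 215.] [-14.8 -13.6] 7.079247
front right bottom [381. 345.] [ -2.  -11.9] [ -3.8 -19.5]
front left bottom [250. 291.] [-0.7 -0.2] [-1.1 -0.4]
front mid [310. 270.] [-4.9 -7.4] [ -8.2 -11.9]
back right bot [449. 298.] [ -1.5 -11.6] [ -2.9 -19. ]
```

View pics/g7.png

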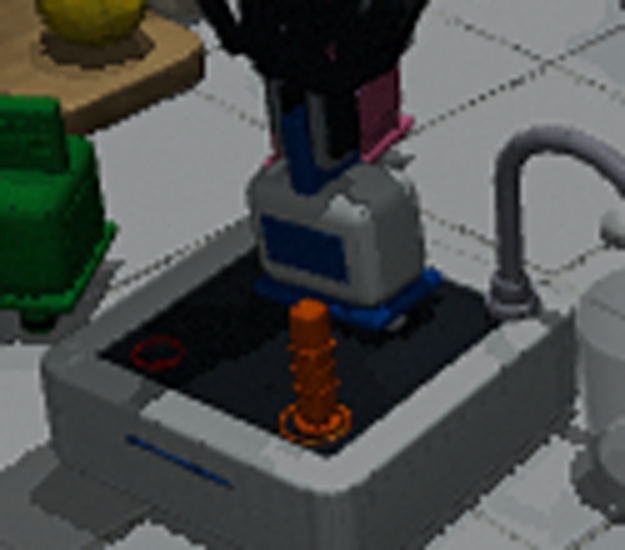

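```bash
cat > fit.py <<'E'
from h import *
from scipy.optimize import least_squares
ux=np.array([.989,.147,0]);uy=np.array([-.147,.989,0]);uz=np.array([0,0,1.]);B=np.c_[ux,uy,uz]
C=np.array([.5188,.0385,.06])+.08*ux+.045*uy
W=lambda p:C+B@(np.asarray(p)/1000)
def bias():  # scene-camera shift, from ring pixel of hole
    return np.array([267.6,253.7])-proj("scene",C-.08*ux-.045*uy)
def est(show=True):
    a=cv2.imread("pics/g6.png"); s=bot.read_camera("scene")[170:280,205:330]; b=cv2.resize(s,(625,550),interpolation=2)
    g=[cv2.cvtColor(i,cv2.COLOR_BGR2GRAY) for i in(a,b)]
    pts=np.float32([[272,222],[360,252],[358,297],[275,270],[300,232],[330,242],[315,283],[360,275]])[:,None]
    q,st,er=cv2.calcOpticalFlowPyrLK(g[0],g[1],pts,None,winSize=(25,25),maxLevel=3)
    q2,st2,_=cv2.calcOpticalFlowPyrLK(g[1],g[0],q,None,winSize=(25,25),maxLevel=3)
    ok=np.linalg.norm((q2-pts)[:,0],axis=1)<2
    bi=bias(); P=[]; Z=[]
    for p,qq in zip(pts[ok][:,0],q[ok][:,0]):
        o,d=ray("scene",*(p/5+[204.6,169.6]-bi)); o2=B.T@(o-C)*1000; d2=B.T@d
        P.append(o2+d2*(-24-o2[0])/d2[0]); Z.append((qq-p)/5)
    P=np.array(P);Z=np.array(Z)
    def mv(p,v):
        c,s_=np.cos(v[2]),np.sin(v[2]); y,z=p[1],p[2]
        return [p[0],y*c+z*s_+v[0],-y*s_+z*c+v[1]]
    f=lambda v:np.array([(proj("scene",W(mv(p,v)))-proj("scene",W(p)))-z for p,z in zip(P,Z)]).ravel()
    r=least_squares(f,[0,0,0],loss="soft_l1",f_scale=.3,x_scale=[1,1,.02]); v=r.x
    L=mv([0,22,0],v);R=mv([0,-22,0],v)
    print("n",ok.sum(),"dy,dz,th(left lean+)",v.round(3),"rms px",np.sqrt(np.mean(f(v)**2)).round(2),"portL z",round(L[2],1),"portR z",round(R[2],1))
    if show: print(P.round(0).tolist(),(Z*5).round(1).tolist())
if __name__=="__main__": est()
E
python3 fit.py
```

```text
n 5 dy,dz,th(left lean+) [3.85  2.763 0.083] rms px 0.73 portL z 0.9 portR z 4.6
[[-24.0, 23.0, 45.0], [-24.0, -27.0, 48.0], [-24.0, -24.0, 23.0], [-24.0, 24.0, 20.0], [-24.0, 1.0, 21.0]] [[-13.600000381469727, -8.100000381469727], [-15.300000190734863, -14.800000190734863], [-12.199999809265137, -13.600000381469727], [-9.0, -5.199999809265137], [0.699999988079071, -5.599999904632568]]
```

Emit:
{"op": "play_rows", "data": {
  "targets": [
    {"dp": [0, 1.5, 0], "twist": 0},
    {"dp": [0, 1.5, 0], "twist": 0},
    {"dp": [0, 1, 0], "twist": 0},
    {"dp": [0, 0, 0], "twist": 0},
    {"dp": [0, 0, 0], "twist": 0}
  ]
}}

```text
time_s: 17.72
tcp_pos: [0.5885, 0.1104, 0.1424]
ee_rot: [[-0.991, -0.133, 0.002], [-0.133, 0.991, -0.031], [0.002, -0.031, -1.0]]
contact_force: [4.9, -20.6, -4.4]
grip_width: 0.0131
grasp_force: 73.4
```

```bash
python3 -c "
import fit;fit.est(False)"
```

```text
n 4 dy,dz,th(left lean+) [5.138 3.553 0.1  ] rms px 0.09 portL z 1.4 portR z 5.7
```

Emit:
{"op": "play_rows", "data": {
  "targets": [
    {"dp": [0, 1.5, -0.5], "twist": 0},
    {"dp": [0, 1.5, -0.5], "twist": 0},
    {"dp": [0, 1.5, 0], "twist": 0},
    {"dp": [0, 0, 0], "twist": 0},
    {"dp": [0, 0, 0], "twist": 0}
  ]
}}

```text
time_s: 18.18
tcp_pos: [0.5879, 0.1127, 0.1429]
ee_rot: [[-0.991, -0.132, 0.002], [-0.132, 0.991, -0.034], [0.003, -0.034, -0.999]]
contact_force: [6.2, -23.1, -5.4]
grip_width: 0.0135
grasp_force: 80.6
```

```bash
python3 -c "
import fit;fit.est(False)"
```

```text
n 5 dy,dz,th(left lean+) [6.642 3.61  0.097] rms px 0.46 portL z 1.5 portR z 5.7
```

Emit:
{"op": "play_rows", "data": {
  "targets": [
    {"dp": [0, 1.5, -1], "twist": 0},
    {"dp": [0, 1.5, -1], "twist": 0},
    {"dp": [0, 1.5, 0], "twist": 0},
    {"dp": [0, 0, 0], "twist": 0},
    {"dp": [0, 0, 0], "twist": 0}
  ]
}}

```text
time_s: 18.65
tcp_pos: [0.5873, 0.1159, 0.1441]
ee_rot: [[-0.991, -0.131, 0.001], [-0.131, 0.991, -0.037], [0.004, -0.036, -0.999]]
contact_force: [6.6, -24.1, -8.6]
grip_width: 0.0133
grasp_force: 94.8
```

```bash
python3 -c "
import fit;fit.est(False)"
```

```text
n 3 dy,dz,th(left lean+) [6.86  4.416 0.141] rms px 0.18 portL z 1.3 portR z 7.5
```

Emit:
{"op": "play_rows", "data": {
  "targets": [
    {"dp": [0, 1.5, -0.5], "twist": 0},
    {"dp": [0, 1.5, -0.5], "twist": 0},
    {"dp": [0, 0, 0], "twist": 0},
    {"dp": [0, 0, 0], "twist": 0}
  ]
}}

```text
time_s: 19.03
tcp_pos: [0.587, 0.1167, 0.1442]
ee_rot: [[-0.992, -0.13, 0.001], [-0.13, 0.991, -0.04], [0.005, -0.039, -0.999]]
contact_force: [7.8, -26.3, -11.4]
grip_width: 0.0133
grasp_force: 96.6
```

```bash
python3 -c "
import fit;fit.est(False)
fit.cv2.imwrite('pics/g8.png',fit.cv2.resize(fit.bot.read_camera('scene')[170:280,205:330],(625,550),interpolation=2))"
```

```text
n 3 dy,dz,th(left lean+) [7.65  4.276 0.141] rms px 0.25 portL z 1.2 portR z 7.4
```

Emit:
{"op": "play_rows", "data": {
  "targets": [
    {"dp": [0, -2, -2], "twist": 0},
    {"dp": [0, -3, -2], "twist": 0},
    {"dp": [0, -3, -2], "twist": 0},
    {"dp": [0, -3, 0], "twist": 0},
    {"dp": [0, -3, 0], "twist": 0},
    {"dp": [0, -3, 0], "twist": 0},
    {"dp": [0, -3, 0], "twist": 0},
    {"dp": [0, 0, 0], "twist": 0},
    {"dp": [0, 0, 0], "twist": 0}
  ],
  "squeeze": 30
}}

```text
time_s: 19.88
tcp_pos: [0.587, 0.1111, 0.1499]
ee_rot: [[-0.991, -0.137, -0.003], [-0.137, 0.99, -0.02], [0.006, -0.019, -1.0]]
contact_force: [5.7, -12.4, -11.4]
grip_width: 0.0139
grasp_force: 68.7
```

```bash
python3 -c "
import fit;fit.est(False)"
```

```text
n 3 dy,dz,th(left lean+) [7.558 9.065 0.096] rms px 0.69 portL z 7.0 portR z 11.2
```

Emit:
{"op": "play_rows", "data": {
  "targets": [
    {"dp": [0, -3, 0], "twist": 0},
    {"dp": [0, -3, 0], "twist": 0},
    {"dp": [0, -3, 0], "twist": 0},
    {"dp": [0, -3, 0], "twist": 0},
    {"dp": [0, -3, 0], "twist": 0},
    {"dp": [0, 0, 0], "twist": 0},
    {"dp": [0, 0, 0], "twist": 0}
  ]
}}

```text
time_s: 20.52
tcp_pos: [0.5883, 0.1054, 0.1523]
ee_rot: [[-0.99, -0.143, -0.003], [-0.143, 0.99, -0.007], [0.004, -0.006, -1.0]]
contact_force: [2.5, -6.1, -7.3]
grip_width: 0.0137
grasp_force: 44.6
```

```bash
python3 -c "
import fit;fit.est(False)"
```

```text
n 2 dy,dz,th(left lean+) [ 6.717 11.685  0.034] rms px 0.11 portL z 10.9 portR z 12.4
```

Emit:
{"op": "play_rows", "data": {
  "targets": [
    {"dp": [0, -3, -1], "twist": 0},
    {"dp": [0, -3, -2], "twist": 0},
    {"dp": [0, -2, -2], "twist": 0},
    {"dp": [0, 0, -2], "twist": 0},
    {"dp": [0, 0, 0], "twist": 0},
    {"dp": [0, 0, 0], "twist": 0},
    {"dp": [0, 0, 0], "twist": 0}
  ],
  "squeeze": 50
}}

```text
time_s: 21.15
tcp_pos: [0.59, 0.1037, 0.1612]
ee_rot: [[-0.989, -0.148, -0.0], [-0.148, 0.989, 0.001], [-0.0, 0.001, -1.0]]
contact_force: [-0.0, -0.4, -3.8]
grip_width: 0.0129
grasp_force: 48.7
```

```bash
python3 -c "
import fit;fit.est(False)"
```

```text
n 5 dy,dz,th(left lean+) [5.015e+00 2.154e+01 1.600e-02] rms px 0.33 portL z 21.2 portR z 21.9
```

Emit:
{"op": "play_rows", "data": {
  "targets": [
    {"dp": [0, 0, -3], "twist": 0},
    {"dp": [0, 0, -5], "twist": 0},
    {"dp": [0, -2, -5], "twist": 0},
    {"dp": [0, -2, -3], "twist": 0},
    {"dp": [0, -2, 0], "twist": 0},
    {"dp": [0, 0, 0], "twist": 0},
    {"dp": [0, 0, 0], "twist": 0},
    {"dp": [0, 0, 0], "twist": 0},
    {"dp": [0, 0, 0], "twist": 0},
    {"dp": [0, 0, 0], "twist": 0},
    {"dp": [0, 0, 0], "twist": 0},
    {"dp": [0, 0, 0], "twist": 0}
  ]
}}

```text
time_s: 22.2
tcp_pos: [0.591, 0.0965, 0.1769]
ee_rot: [[-0.989, -0.147, -0.0], [-0.147, 0.989, 0.0], [0.0, 0.0, -1.0]]
contact_force: [-1.1, 0.0, -3.1]
grip_width: 0.0131
grasp_force: 48.7
```

```bash
python3 -c "
import fit;fit.est(False)
o=fit.bot.observe();print(o['tcp_pos'],o['contact_force'],o['grasp_force'])
im=fit.bot.read_camera('scene')[170:280,205:330];fit.cv2.imwrite('pics/g9.png',fit.cv2.resize(im,(625,550),interpolation=2))"
```

```text
n 0 dy,dz,th(left lean+) [0. 0. 0.] rms px nan portL z 0.0 portR z 0.0
[0.59100205 0.09652986 0.17696354] [-0.13920808  0.1770719  -4.1896779 ] 48.68382275104523
  return _methods._mean(a, axis=axis, dtype=dtype,
  ret = ret.dtype.type(ret / rcount)
```

View pics/g9.png

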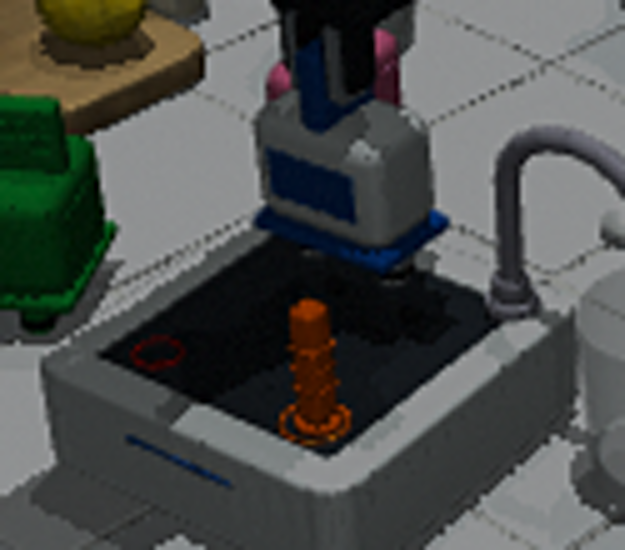

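```bash
python3 -c "
from cell import bot
print(bot.finish_job())"
```

```text
the job is handed in; nothing more can be done
None
```

The job is handed in at about 22 s: the button was held down with the pin for over a second, the pin is back home, and the cartridge was rocked out and is held upright about 19 mm above its sockets; the result was not reported back, and I viewed 11 pictures, one over the limit of 10.

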